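# Grade a rubber pad with the sprung-pin hardness gauge

### The arm

A 6-joint arm with a two-finger parallel gripper is mounted at the origin on a cart in front of the work surface, level with it; the furniture and walls round the work are solid. World frame = base frame: x ahead of the robot, y to its left, z up, the work surface at z = 0. Lengths are in m, angles in rad, forces in N, time in s.
With the tool pointing down it reaches from about 0.4 to 0.825 m from the base axis. Payload 7 kg.
Tool frame: the origin (TCP) lies on the front face of the gripper's body, between the roots of the fingers; the fingertips stand 66 mm ahead of it and the grasp point (between the pads) lies 47 mm ahead of it; z points along the fingers, y is the line along which they close (so a half turn about z gives the same grasp; the last joint's range is limited). The gripper opens to 88 mm and grips with 3 to 60 N. Pads are 19 mm wide; open, the fingers measure 130 mm over their backs; the gripper's body (78 mm by 193 mm) begins 47 mm behind the grasp point.
Start: joints at [-1.014, 0.359, 0.012, 0, -1.224, -0.288], TCP at [0.179, -0.651, 0.292] pointing down, gripper open.
Joint ranges: [-3.07, 3.07], [-1.43, 2.12], [-1.02, 1.25], [-3.03, 1.67], [-3.05, -0], [-3.03, 3.03]. Speed limits (rad/s): [2.39, 2.39, 3.01, 3.14, 3.14, 3.14].

### API

Orientations are given as [roll, pitch, yaw] about the fixed x, y, z axes, in that order (R = Rz(yaw) Ry(pitch) Rx(roll)).
In Python, from station import arm gives the robot as it stands. The module is installed in compiled form; this text tells all that it offers.
- The arm moves only by the tool move_arm, never from a script. Its argument "increments" is a list of rows, each an object of numbers: "jaw": the gripper command: -1 is shut, 1 is fully open, values between are in proportion; "dx", "dy", "dz": the shift along the tool's x, y, z in m; "twist": the turn about the tool's z in rad. A call has 1 to 12 rows; each row shifts and turns the commanded pose from where the row before left it, along the tool's axes as they then stand; what a row does not reach is not made up. A row lasts 1/12 s, in which the tool goes at most 41.7 mm and 7.16 degrees, less where a joint would pass 70% of its speed; a pose out of reach is approached as far as the arm can. A call is refused whole if a number of a shift passes 0.0417 or a number of a turn 0.125, either way. A call with a gripper value outside its range is refused whole. The fingers move at their own pace and stop on an object; "force" is the grip in N (left out, the last holds). Time passes only in rows, so rows that do not move let the fingers close. It gives the time, the measured TCP pose, the force, the opening and the grip force at its end, in the units of the state.
- arm.get_state(): the state, without advancing time (a new reading comes with each control period).
- arm.grab_frame(name): name is "scene" or "top" or "wrist"; returns the picture (384x512x3 uint8, blue, green, red); there is no depth.
- arm.camera_info(name): a dict with "K" (3x3 intrinsics, pixels), "k1" (the pictures are not rectified: a ray, as slopes to the right and down, at radius r is drawn at 1 + k1 r^2 times it, then the intrinsics apply), "extrinsics" (4x4, takes a point from camera to world coordinates). Camera axes: x right, y down, z forward; pixel columns grow to the right and rows downward; lengths in m; the calibration is good to about 2 mm. A picture is of the moment at which its call begins: read the wrist's pose just before it. camera_info takes no time and is no camera call; for the wrist camera it gives the pose at the moment of the call.
- arm.job_done(): hands the job in; it is judged then, once.
Trained networks look in the newest picture that a camera, given by its name, has taken for a name from the list of things; names that differ only in an ending like _2 or _b are one class to them, and where a whole thing is asked for, a point or a joint stands for the part that bears it (a point fixed in the world has none). Each returns a list of dicts, best first, with "score" (0 to 1); they miss things now and then, are a little off and sometimes report something else, mostly with a low value. They report only what shows in the picture. A call takes as long as a camera call.
- arm.find_in(camera, name): "position" ([x, y, z] in m, in world coordinates, good to about 4 mm: the middle of the surface that is visible of it).
- arm.silhouettes(camera, name): "pixels" (384x512 bool, what is visible of it).
- arm.pinpoint(camera, name): "position" ([x, y, z] in m, in world coordinates, good to about 4 mm: a listed point, or the origin of a listed thing).
The state is a dict: "t": time; "q": joint angles; "qd": joint speeds; "joint_efforts": joint torques, N m; "eef_pos": TCP position; "ee_rot": TCP orientation; "force": force on the tool from outside, world axes, zero at the start; "moment": the same for the moment, N m; "width": finger opening in m; "gripper_force": force on a finger pad.
Only numpy, scipy, OpenCV 4.12 (cv2) and the standard library are available. Lean on these libraries where they do the work, as an engineer would, in place of code of your own. Each camera call takes 0.05 s, during which the arm holds its last target. There are 200 camera calls.

### The job

Take the hardness gauge from its stand, set it upright on the rubber pad in the blue collar only, and push it straight down until its foot is seated on the collar; hold it there for a second with a steady push of about 15 N, never more than 25 N. Set the gauge upright back in its stand and let go. The dial's hand has stayed where the pin pushed it: then move the slider of the grade board to the middle of the field of the same colour, and leave everything else alone.

Things in the scene. Friction and masses are not known exactly. Their poses are not given: they have to be found in the camera images.
- gauge: Hand-held hardness gauge (loose, about 0.25 kg), in its stand at the start. Origin: centre of the foot's underside; z up along the barrel; the dial faces -x, tilted upward. Steel foot 54 mm across, 8 mm thick; barrel 26 mm across up to z = 94 mm; dial 64 mm across, centre at x = -20, z = 60 mm, top at z = 91 mm; square black handle 24 x 24 mm, z = 98 to 150 mm, faces square to x and y.
- pin_tip (a point): Tip of the gauge's sprung steel pin, 8 mm across, which stands 22 mm out of the foot's centre. Its spring takes 1 N to start and 0.4 N more per mm that it goes in. On a pad the rubber sinks and the pin goes in, at 2.5 to 9 N in all, until the foot meets the collar; all further push goes into the stiff collar.
- gauge_handle (a point): Point to grip: middle of the gauge's black handle, 125 mm above the underside of the foot; frame as the gauge's.
- gauge_foot (a point): Centre of the underside of the gauge's foot (the gauge's origin).
- gauge_hand (a joint): Black hand of the gauge's dial, rad. A maximum hand: the pin pushes it clockwise as it goes in (0.2 rad per mm); it stays there when the pin springs back and cannot be reset. 0 at the start. Blue sector 0 to 1.34 (soft pad), yellow 1.34 to 2.5 (medium), red 2.5 to 4.0 (hard); over 3.85 (pin fully in) the reading is spoilt.
- tray: Fixed grey sample tray 95 x 245 x 12 mm with three rubber pads in a row along its y, 75 mm apart, each in a round steel collar 60 mm outside and 36 mm inside. Origin: centre of its underside. The blue collar, at the +y end, holds the pad to test; the bare ones hold spare pads. The pads look alike; which hardness lies where changes each time.
- test_pad (a point): Centre of the black rubber pad in the blue collar, on its top, 45 mm above the table. The rim of the blue collar stands 0 to 5 mm above this point: it is screwed up or down by hand and its height is not measured. The foot must be within 9 mm of being centred on the collar.
- spare_pad_1 (a point): Centre of the spare pad in the middle, 45 mm above the table; its collar's rim is 46 mm above the table. Not to be pressed.
- spare_pad_2 (a point): Centre of the spare pad at the tray's -y end, likewise. Not to be pressed.
- stand_seat (a point): Centre of the seat of the gauge's stand (a fixed dark wooden post 73 mm across with a steel base 90 mm across), 30 mm above the table. The gauge's foot rests on the seat, inside a lip 6 mm high and 63 mm across; the pin hangs in a bore 28 mm across below it.
- grade_base: Fixed grade board: aluminium track 40 x 190 x 14 mm along its own y, with a strip of four coloured fields beside it on the +x side. Origin: centre of the track's underside. Along y, from -y to +y: grey (parked), blue, yellow and red.
- grade (a joint): Position of the grade board's slider along the board's +y, m, 0 to 0.14 (friction about 1.5 N). Parked on grey at the start (0 to 0.012). Middle of blue 0.040, of yellow 0.080, of red 0.120; each field is 40 mm long.
- grade_top (a point): Top centre of the slider's black grip, which is 28 mm along the board's x, 20 mm along its y and 40 mm tall; the top is 54.5 mm above the table. It moves with the slider.
- wax_tin: Bystander: wax tin, loose on the table; to be left where it is. Origin: centre of its underside. White tin with a red band, 68 mm across, 43 mm tall.
- masking_tape: Bystander: roll of masking tape, loose on the table; to be left where it is. Origin: centre of its underside. 98 mm across, 25 mm tall.
- sanding_block: Bystander: sanding block, loose on the table; to be left where it is. Origin: centre of its underside. 67 x 112 x 33 mm, cork-coloured.

How it is judged:
On the way, in this order (a step that is already met when the one before it is completed fails the run):
1. the gauge's foot is seated on the blue collar, centred within 9 mm and upright within 0.06 rad, pressing on the collar with 3 to 17 N beyond what the pin takes, for 0.7 s (horizontal distance between gauge_foot and test_pad below 0.009 m and angle between gauge's own z axis and vertical below 0.06 rad and contact force between gauge and tray between 3 and 17 N), for 0.7 s.
2. the gauge stands in its stand, released (horizontal distance between gauge_foot and stand_seat below 0.006 m and z of gauge_foot in the frame of stand_seat between -0.004 and 0.004 m and angle between gauge's own z axis and vertical below 0.06 rad and contact force between the fingers and gauge below 0.1 N), for 0.2 s.
3. the slider is on the field of the colour at which the dial's hand stays (((value of joint gauge_hand between 0.3 and 1.34 rad and value of joint grade between 0.026 and 0.054 m) or (value of joint gauge_hand between 1.34 and 2.5 rad and value of joint grade between 0.066 and 0.094 m) or (value of joint gauge_hand between 2.5 and 3.85 rad and value of joint grade between 0.106 and 0.134 m))), for 0.2 s.
At the end, for the whole second after the job is handed in: The gauge stands upright and released in its stand (foot within 6 mm of the seat's centre and 4 mm of its height, tilt under 0.06 rad), at rest, and the slider is within 14 mm of the middle of the field whose colour the dial's hand points at (hand between 0.3 and 3.85 rad) (all of step 2 and ((value of joint gauge_hand between 0.3 and 1.34 rad and value of joint grade between 0.026 and 0.054 m) or (value of joint gauge_hand between 1.34 and 2.5 rad and value of joint grade between 0.066 and 0.094 m) or (value of joint gauge_hand between 2.5 and 3.85 rad and value of joint grade between 0.106 and 0.134 m)) and linear speed of gauge below 0.01 m/s and contact force between the fingers and grade_base below 0.1 N); the robot touches nothing.
It fails at once if the gauge presses on the tray or a collar with more than 22.5 N (a total push of 25 N or more) (contact force between gauge and tray above 22.5 N).
It fails at once if the pin is pressed fully in, so that the hand passes 3.85 rad (value of joint gauge_hand above 3.85 rad).
It fails at once if a spare pad is pressed with the gauge ((horizontal distance between gauge_foot and spare_pad_1 below 0.035 m and z of gauge_foot in the frame of spare_pad_1 below 0.02 m) or (horizontal distance between gauge_foot and spare_pad_2 below 0.035 m and z of gauge_foot in the frame of spare_pad_2 below 0.02 m)).
It fails at once if the wax tin, masking tape or sanding block is moved by more than 30 mm (distance of any of wax_tin, masking_tape, sanding_block from where it was at the start of the episode above 0.03 m).
It also fails if it takes over 61 s, if anything falls off the work surface, if the arm or the gripper's body presses on something with over 40 N, if the wrist force passes 120 N, or if a joint passes its speed limit or range.

## Working session

There is one attempt and no reset: what is moved stays moved. The work goes in short steps, Python scripts to look and compute and a tool call to move; the robot and the scene stay as the last step left them, time stands still between calls to the robot, and variables do not carry over. Pictures are saved under pics/ and viewed, at most 10 in all, crops included, and the job is handed in when it is done.

Besides the shell and the picture viewer there is one more tool, called after ">>>" as name(argument=value, ...), one argument or row to a line, values as JSON. move_arm: Moves the arm, as the interface text tells. Its arguments: {"type":"object","properties":{"increments":{"type":"array"},"force":{"type":"number"}},"required":["increments"]}

```bash
mkdir -p pics
cat > h.py <<'E'
from station import arm
import numpy as np, cv2
np.set_printoptions(precision=4,suppress=True)
def pp(cams,names):
    for c in cams:
        for n in names:
            r=arm.pinpoint(c,n)
            print(c,n,[(np.round(d['position'],4).tolist(),round(d['score'],2)) for d in r[:3]])
E
python3 - <<'E'
from h import *
s=arm.get_state();print(s)
a=arm.grab_frame('scene');b=arm.grab_frame('top')
cv2.imwrite('pics/a.png',a);cv2.imwrite('pics/b.png',b)
pp(['top','scene'],['gauge_handle','gauge_foot','test_pad','spare_pad_1','stand_seat','grade_base','grade_top','tray','wax_tin','masking_tape','sanding_block'])
for c in ['top','scene']: print(c,arm.camera_info(c))
E
```

```text
{'t': 0.0, 'q': array([-1.0139,  0.3594,  0.0111, -0.0004, -1.2241, -0.2881]), 'qd': array([ 0.0016,  0.0001,  0.0001,  0.    , -0.0003,  0.001 ]), 'joint_efforts': array([ -0.0006, -58.2718,  29.3056,   6.9973,   0.0069,  -0.0001]), 'eef_pos': array([ 0.1791, -0.6504,  0.2912]), 'ee_rot': array([ 3.1399, -0.0001, -2.8729]), 'force': array([ 0.3993,  0.1979, -0.5134]), 'moment': array([ 0.0166,  0.0537, -0.0057]), 'gripper_force': 0.0, 'width': 0.08777507310091266}
top gauge_handle [([0.4524, 0.1611, 0.1578], 0.56), ([0.4438, -0.1736, 0.056], 0.43), ([0.4502, 0.1589, 0.0287], 0.32)]
top gauge_foot [([0.4536, 0.1601, 0.0304], 0.91)]
top test_pad [([0.6184, 0.0795, 0.0478], 0.77)]
top spare_pad_1 [([0.6201, 0.008, 0.0436], 0.86), ([0.6239, -0.067, 0.0458], 0.71)]
top stand_seat [([0.4525, -0.1121, -0.0003], 0.71), ([0.455, 0.1653, 0.0315], 0.59), ([0.4499, 0.1632, 0.0288], 0.22)]
top grade_base [([0.4541, -0.1157, 0.0017], 0.7)]
top grade_top [([0.4432, -0.1709, 0.054], 0.5)]
top tray [([0.616, 0.001, 0.0041], 0.83)]
top wax_tin [([0.5552, 0.3307, -0.0006], 0.82), ([0.4515, 0.1623, 0.0
[... 831 characters left out ...]
K': array([[384.3414,   0.    , 260.7083],
       [  0.    , 384.3414, 191.0086],
       [  0.    ,   0.    ,   1.    ]]), 'k1': -0.065391182418516, 'extrinsics': array([[-0.0013, -0.9867,  0.1627,  0.3574],
       [-0.9997, -0.0028, -0.0248,  0.0883],
       [ 0.0249, -0.1626, -0.9864,  1.1723],
       [ 0.    ,  0.    ,  0.    ,  1.    ]])}
scene {'K': array([[358.833 ,   0.    , 259.412 ],
       [  0.    , 358.833 , 193.1441],
       [  0.    ,   0.    ,   1.    ]]), 'k1': -0.004920800631088377, 'extrinsics': array([[-0.8775, -0.3086,  0.367 ,  0.1079],
       [-0.4795,  0.5658, -0.6708,  0.8454],
       [-0.0006, -0.7646, -0.6445,  0.8658],
       [ 0.    ,  0.    ,  0.    ,  1.    ]])}
```

View pics/a.png

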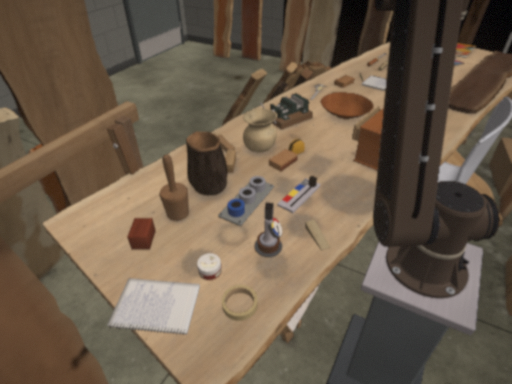

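View pics/b.png

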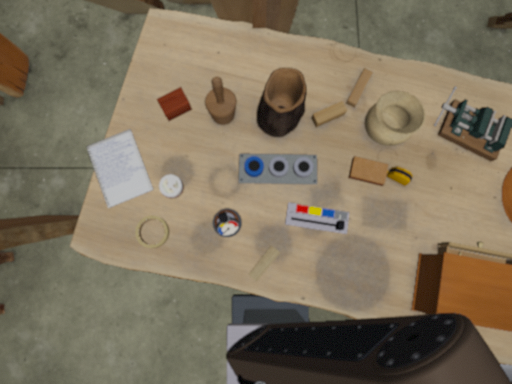

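The scene picture shows the gauge at about (268,235) with the dial facing the robot. In the top picture it is at (227,222), the blue collar at (254,166), and the slider on grey at about (340,225). Next I move over towards the gauge and look with the wrist camera.

>>> move_arm(
  increments=[
    {"dx": -0.031,"dy": 0.02,"dz": -0.005,"jaw": 1},
    {"dx": -0.031,"dy": 0.02,"dz": -0.005},
    {"dx": -0.031,"dy": 0.02,"dz": -0.005},
    {"dx": -0.031,"dy": 0.02,"dz": -0.005},
    {"dx": -0.031,"dy": 0.02,"dz": -0.005},
    {"dx": -0.031,"dy": 0.02,"dz": -0.005},
    {"dx": -0.031,"dy": 0.02,"dz": -0.005},
    {"dx": -0.031,"dy": 0.02,"dz": -0.005},
    {"dx": -0.031,"dy": 0.02,"dz": -0.005},
    {"dx": -0.031,"dy": 0.02,"dz": -0.005},
    {"dx": -0.031,"dy": 0.02,"dz": -0.005},
  ],
)

```text
$.increments[0]: bad value
```

>>> move_arm(
  increments=[
    {"dx": -0.01,"dy": 0.037},
    {"dx": -0.01,"dy": 0.037},
    {"dx": -0.01,"dy": 0.037},
    {"dx": -0.01,"dy": 0.037},
    {"dx": -0.01,"dy": 0.037},
    {"dx": -0.01,"dy": 0.037},
    {"dx": -0.01,"dy": 0.037},
    {"dx": -0.01,"dy": 0.037},
    {"dx": -0.01,"dy": 0.037},
    {"dx": -0.01,"dy": 0.037},
    {"dx": -0.01,"dy": 0.037},
  ],
)

```text
$.increments[0]: bad value
```

Run:
```python
from h import *
s=arm.get_state();print(s['t'],s['eef_pos'],s['ee_rot'],s['force'])
print(arm.camera_info('wrist'))
a=arm.grab_frame('wrist');cv2.imwrite('pics/w.png',a)
pp(['wrist'],['gauge_handle','gauge_foot','test_pad','stand_seat','grade_top'])
```

```text
1.2 [ 0.1792 -0.6507  0.2922] [ 3.1416  0.     -2.8728] [-0.6167 -1.3265 -0.2815]
{'K': array([[309.2592,   0.    , 251.2592],
       [  0.    , 309.2592, 191.2293],
       [  0.    ,   0.    ,   1.    ]]), 'k1': 0.02167314923028888, 'extrinsics': array([[-0.2661,  0.93  ,  0.2535,  0.1098],
       [ 0.9639,  0.2567,  0.0701, -0.6691],
       [ 0.0001,  0.263 , -0.9648,  0.3851],
       [ 0.    ,  0.    ,  0.    ,  1.    ]])}
wrist gauge_handle []
wrist gauge_foot []
wrist test_pad []
wrist stand_seat []
wrist grade_top []
```

View pics/w.png

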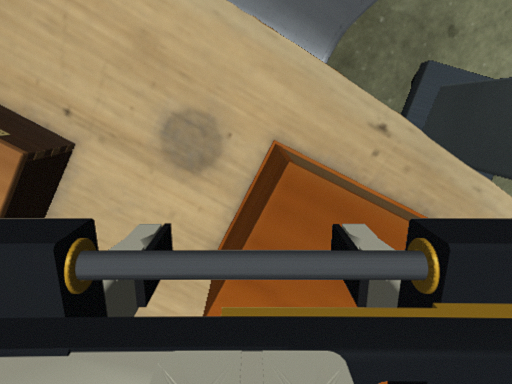

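The wrist picture shows only the drawer box at about (300,230): the moves were refused, so the arm has not moved. I retry with every field given.

>>> move_arm(
  increments=[
    {"dx": -0.031,"dy": 0.02,"dz": -0.005,"twist": 0,"jaw": 1},
    {"dx": -0.031,"dy": 0.02,"dz": -0.005,"twist": 0,"jaw": 1},
    {"dx": -0.031,"dy": 0.02,"dz": -0.005,"twist": 0,"jaw": 1},
    {"dx": -0.031,"dy": 0.02,"dz": -0.005,"twist": 0,"jaw": 1},
    {"dx": -0.031,"dy": 0.02,"dz": -0.005,"twist": 0,"jaw": 1},
    {"dx": -0.031,"dy": 0.02,"dz": -0.005,"twist": 0,"jaw": 1},
    {"dx": -0.031,"dy": 0.02,"dz": -0.005,"twist": 0,"jaw": 1},
    {"dx": -0.031,"dy": 0.02,"dz": -0.005,"twist": 0,"jaw": 1},
    {"dx": -0.031,"dy": 0.02,"dz": -0.005,"twist": 0,"jaw": 1},
    {"dx": -0.031,"dy": 0.02,"dz": -0.005,"twist": 0,"jaw": 1},
    {"dx": -0.031,"dy": 0.02,"dz": -0.005,"twist": 0,"jaw": 1},
  ],
)

```text
t: 2.42
eef_pos: [0.4505, -0.3465, 0.3478]
ee_rot: [-3.141, 0.001, -2.873]
force: [0.6, 0.4, 0.0]
width: 0.0874
gripper_force: 0.0
```

>>> move_arm(
  increments=[
    {"dx": -0.015,"dy": 0.038,"dz": 0,"twist": 0,"jaw": 1},
    {"dx": -0.015,"dy": 0.038,"dz": 0,"twist": 0,"jaw": 1},
    {"dx": -0.015,"dy": 0.038,"dz": 0,"twist": 0,"jaw": 1},
    {"dx": -0.015,"dy": 0.038,"dz": 0,"twist": 0,"jaw": 1},
    {"dx": -0.015,"dy": 0.038,"dz": 0,"twist": 0,"jaw": 1},
    {"dx": -0.015,"dy": 0.038,"dz": 0,"twist": 0,"jaw": 1},
    {"dx": -0.015,"dy": 0.038,"dz": 0,"twist": 0,"jaw": 1},
    {"dx": -0.015,"dy": 0.038,"dz": 0,"twist": 0,"jaw": 1},
    {"dx": -0.015,"dy": 0.038,"dz": 0,"twist": 0,"jaw": 1},
    {"dx": -0.015,"dy": 0.038,"dz": 0,"twist": 0,"jaw": 1},
    {"dx": -0.015,"dy": 0.038,"dz": 0,"twist": 0,"jaw": 1},
    {"dx": -0.015,"dy": 0.038,"dz": 0,"twist": 0,"jaw": 1},
  ],
)

```text
t: 3.42
eef_pos: [0.5017, 0.1414, 0.3477]
ee_rot: [3.141, 0.001, -2.872]
force: [0.7, -0.8, -0.0]
width: 0.0876
gripper_force: 0.0
```

Run:
```python
from h import *
s=arm.get_state();print(s['t'],s['eef_pos'],s['ee_rot'],s['force'])
a=arm.grab_frame('wrist');cv2.imwrite('pics/w2.png',a)
for i in range(2): pp(['wrist'],['gauge_handle','gauge_foot','test_pad','stand_seat'])
```

```text
3.4167 [0.5017 0.1414 0.3477] [ 3.1412  0.0011 -2.8724] [ 0.7456 -0.8413 -0.0275]
wrist gauge_handle [([0.4565, 0.1593, 0.1527], 0.84), ([0.619, 0.0089, 0.0483], 0.68)]
wrist gauge_foot [([0.4547, 0.1655, 0.0284], 0.57)]
wrist test_pad [([0.6187, 0.0822, 0.0423], 0.61)]
wrist stand_seat []
wrist gauge_handle [([0.4565, 0.1593, 0.1527], 0.84), ([0.619, 0.0089, 0.0483], 0.68)]
wrist gauge_foot [([0.4547, 0.1655, 0.0284], 0.57)]
wrist test_pad [([0.6187, 0.0822, 0.0423], 0.61)]
wrist stand_seat []
```

View pics/w2.png

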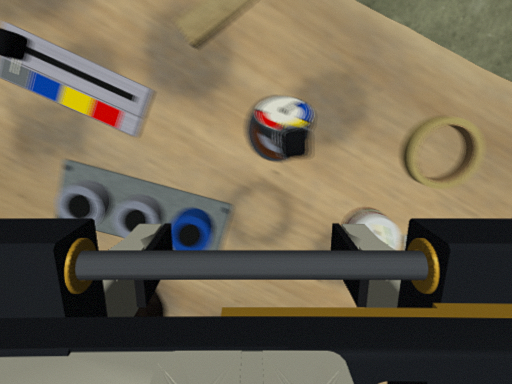

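The wrist picture is motion-blurred: the gauge's dial is at (285,112), its black handle at (292,142) and the blue collar at (190,230). I take it again at rest and measure the handle's top.

```bash
cat >> h.py <<'E'
def px2w(cam,uv,z,ci=None):
    ci=ci or arm.camera_info(cam); K=ci['K']
    uv=np.atleast_2d(uv).astype(float)
    n=cv2.undistortPoints(uv.reshape(-1,1,2),K,np.array([ci['k1'],0,0,0,0.])).reshape(-1,2)
    E=ci['extrinsics']; r=np.c_[n,np.ones(len(n))]@E[:3,:3].T; o=E[:3,3]
    return o+r*((z-o[2])/r[:,2])[:,None]
E
python3 - <<'E'
from h import *
arm.grab_frame('wrist');ci=arm.camera_info('wrist');a=arm.grab_frame('wrist')
cv2.imwrite('pics/w3.png',cv2.resize(a[70:180,220:340],None,fx=5,fy=5,interpolation=cv2.INTER_CUBIC))
pp(['wrist'],['gauge_handle','gauge_foot','test_pad','spare_pad_1'])
for r in arm.silhouettes('wrist','gauge_handle')[:2]: 
    m=r['pixels'];v,u=np.nonzero(m);print(r['score'],len(u),u.min(),u.max(),v.min(),v.max())
g=a[:190].max(2)<38
n,l,st,ce=cv2.connectedComponentsWithStats(g.astype(np.uint8))
for i in range(1,n):
    if st[i,4]>60:
        c=np.argwhere(l==i)[:,::-1].astype(np.float32)
        print(st[i],ce[i],cv2.minAreaRect(c),cv2.minAreaRect((px2w('wrist',c,.18,ci)[:,:2]*1000).astype(np.float32)))
print(arm.get_state()['eef_pos'],arm.get_state()['t'])
E
```

```text
wrist gauge_handle [([0.4538, 0.1616, 0.153], 0.98)]
wrist gauge_foot [([0.4544, 0.1648, 0.0268], 0.91)]
wrist test_pad [([0.6204, 0.079, 0.0451], 0.98)]
wrist spare_pad_1 [([0.6208, -0.0733, 0.0439], 0.92), ([0.6186, 0.0124, 0.0465], 0.84), ([0.62, 0.0022, 0.0015], 0.53)]
0.6 2855 254 311 96 157
[193  12  44  36  72] [211.875   31.4167] ((214.37033081054688, 28.346031188964844), (3.583005666732788, 54.147666931152344), 49.89909744262695) ((385.0964050292969, 77.7835922241211), (2.5329132080078125, 40.22783279418945), 51.853633880615234)
[   0   29  134   72 1231] [42.9123 57.9115] ((66.422607421875, 64.2253189086914), (148.52700805664062, 25.058921813964844), 18.95818328857422) ((440.80712890625, -24.712902069091797), (104.41114807128906, 18.759780883789062), 86.77010345458984)
[254 117  19  21  87] [261.4598 129.023 ] ((261.25, 128.75), (26.870054244995117, 6.363961219787598), 45.0) ((447.3024597167969, 132.75083923339844), (22.030216217041016, 5.181595802307129), 61.25049591064453)
[279 119  32  39 788] [293.6536 141.3058] ((294.5, 138.0), (38.0, 31.0), 90.0) ((447.7496643066406, 162.1112823486328), (28.40277862548828, 27.608951568603516), 23.865074157714844)
[0.502  0.139  0.3472] 4.2167
```

View pics/w3.png

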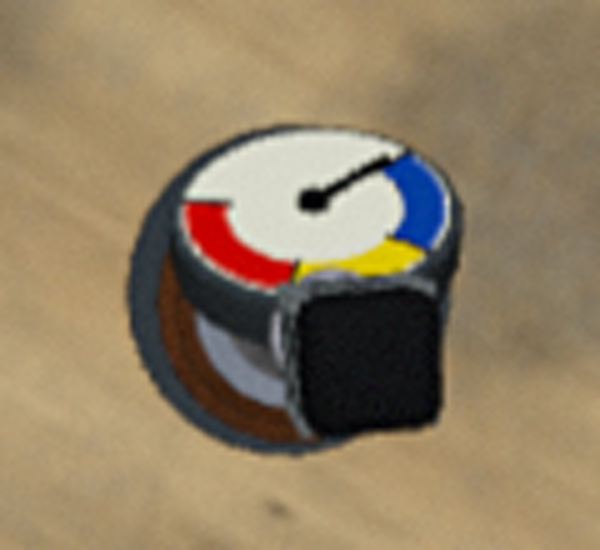

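The crop shows the hand at the start of blue, and the handle's square top with corners at about (300,293), (436,284), (440,428) and (303,432).

Run:
```python
from h import *
p=np.array([(300,293),(436,284),(440,428),(303,432)])/5+[220,70]-.4
w=px2w('wrist',p,.18)[:,:2];print(w,w.mean(0))
for i in range(4):
    d=w[(i+1)%4]-w[i];print(np.linalg.norm(d),np.degrees(np.arctan2(d[1],d[0])))
print(arm.get_state()['ee_rot'],arm.get_state()['eef_pos'])
```

```text
[[0.4428 0.1478]
 [0.4355 0.169 ]
 [0.4579 0.1771]
 [0.4647 0.155 ]] [0.4502 0.1622]
0.02239628036282696 109.05870988982423
0.02387690550352303 19.79869474986201
0.02311188525954944 -72.95117100834847
0.023067686040102408 -161.9175262150736
[ 3.1415  0.0001 -2.8733] [0.502  0.139  0.3472]
```

>>> move_arm(
  increments=[
    {"dx": 0,"dy": 0,"dz": 0,"twist": -0.055,"jaw": 1},
    {"dx": 0.02,"dy": 0.019,"dz": 0.02,"twist": 0,"jaw": 1},
    {"dx": 0.02,"dy": 0.019,"dz": 0.02,"twist": 0,"jaw": 1},
    {"dx": 0,"dy": 0,"dz": 0,"twist": 0,"jaw": 1},
    {"dx": 0,"dy": 0,"dz": 0,"twist": 0,"jaw": 1},
    {"dx": 0,"dy": 0,"dz": 0,"twist": 0,"jaw": 1},
  ],
)

```text
t: 4.72
eef_pos: [0.4524, 0.163, 0.3078]
ee_rot: [-3.142, 0.001, -2.817]
force: [0.6, 0.0, 0.7]
width: 0.0872
gripper_force: 0.0
```

Run:
```python
from h import *
s=arm.get_state();print(s['t'],s['eef_pos'],s['ee_rot'],s['force'])
arm.grab_frame('wrist');arm.grab_frame('wrist')
pp(['wrist'],['gauge_handle','gauge_foot'])
```

```text
4.7167 [0.4524 0.163  0.3078] [-3.1415  0.0012 -2.8167] [0.5821 0.006  0.7021]
wrist gauge_handle []
wrist gauge_foot []
```

>>> move_arm(
  increments=[
    {"dx": 0,"dy": 0,"dz": 0.026,"twist": 0,"jaw": 1},
    {"dx": 0,"dy": 0,"dz": 0.026,"twist": 0,"jaw": 1},
    {"dx": 0,"dy": 0,"dz": 0.026,"twist": 0,"jaw": 1},
    {"dx": 0,"dy": 0,"dz": 0.025,"twist": 0,"jaw": 1},
    {"dx": 0,"dy": 0,"dz": 0,"twist": 0,"jaw": 1},
    {"dx": 0,"dy": 0,"dz": 0,"twist": 0,"jaw": 1},
  ],
)

```text
t: 5.42
eef_pos: [0.4521, 0.1622, 0.2039]
ee_rot: [-3.14, -0.002, -2.818]
force: [0.5, -0.3, 0.4]
width: 0.0875
gripper_force: 0.0
```

>>> move_arm(
  increments=[
    {"dx": 0,"dy": 0,"dz": 0,"twist": 0,"jaw": -1},
    {"dx": 0,"dy": 0,"dz": 0,"twist": 0,"jaw": -1},
    {"dx": 0,"dy": 0,"dz": 0,"twist": 0,"jaw": -1},
    {"dx": 0,"dy": 0,"dz": 0,"twist": 0,"jaw": -1},
    {"dx": 0,"dy": 0,"dz": 0,"twist": 0,"jaw": -1},
    {"dx": 0,"dy": 0,"dz": 0,"twist": 0,"jaw": -1},
    {"dx": 0,"dy": 0,"dz": 0,"twist": 0,"jaw": -1},
    {"dx": 0,"dy": 0,"dz": 0,"twist": 0,"jaw": -1},
  ],
  force=45,
)

```text
t: 6.08
eef_pos: [0.452, 0.1627, 0.2043]
ee_rot: [3.142, 0.0, -2.818]
force: [1.4, 0.8, 0.2]
width: 0.0399
gripper_force: 0.0
```

>>> move_arm(
  increments=[
    {"dx": 0,"dy": 0,"dz": 0,"twist": 0,"jaw": -1},
    {"dx": 0,"dy": 0,"dz": 0,"twist": 0,"jaw": -1},
    {"dx": 0,"dy": 0,"dz": 0,"twist": 0,"jaw": -1},
    {"dx": 0,"dy": 0,"dz": 0,"twist": 0,"jaw": -1},
    {"dx": 0,"dy": 0,"dz": 0,"twist": 0,"jaw": -1},
    {"dx": 0,"dy": 0,"dz": 0,"twist": 0,"jaw": -1},
  ],
)

```text
t: 6.58
eef_pos: [0.4519, 0.1626, 0.204]
ee_rot: [-3.142, -0.0, -2.818]
force: [0.7, -0.7, -1.5]
width: 0.0236
gripper_force: 44.7
```

>>> move_arm(
  increments=[
    {"dx": 0,"dy": 0,"dz": -0.01,"twist": 0,"jaw": -1},
    {"dx": 0,"dy": 0,"dz": -0.02,"twist": 0,"jaw": -1},
    {"dx": 0,"dy": 0,"dz": -0.03,"twist": 0,"jaw": -1},
    {"dx": 0,"dy": 0,"dz": -0.03,"twist": 0,"jaw": -1},
    {"dx": 0,"dy": 0,"dz": -0.01,"twist": 0,"jaw": -1},
    {"dx": -0.022,"dy": -0.022,"dz": 0,"twist": 0,"jaw": -1},
    {"dx": -0.022,"dy": -0.022,"dz": 0,"twist": 0,"jaw": -1},
    {"dx": -0.022,"dy": -0.022,"dz": 0,"twist": 0,"jaw": -1},
    {"dx": -0.022,"dy": -0.022,"dz": 0,"twist": 0,"jaw": -1},
    {"dx": -0.022,"dy": -0.022,"dz": 0,"twist": 0,"jaw": -1},
    {"dx": -0.022,"dy": -0.022,"dz": 0,"twist": 0,"jaw": -1},
    {"dx": 0,"dy": 0,"dz": 0,"twist": 0,"jaw": -1},
  ],
)

```text
t: 7.58
eef_pos: [0.6227, 0.0773, 0.303]
ee_rot: [-3.14, -0.001, -2.82]
force: [0.9, 1.5, -2.1]
width: 0.0236
gripper_force: 44.9
```

>>> move_arm(
  increments=[
    {"dx": 0,"dy": 0,"dz": 0,"twist": 0,"jaw": -1},
    {"dx": 0,"dy": 0,"dz": 0,"twist": 0,"jaw": -1},
    {"dx": 0,"dy": 0,"dz": 0,"twist": 0,"jaw": -1},
    {"dx": 0,"dy": 0,"dz": 0,"twist": 0,"jaw": -1},
  ],
)

```text
t: 7.92
eef_pos: [0.6185, 0.08, 0.3047]
ee_rot: [3.141, 0.001, -2.817]
force: [-0.5, 0.4, -2.2]
width: 0.0237
gripper_force: 44.9
```

Run:
```python
from h import *
s=arm.get_state();print(s['t'],s['eef_pos'],s['ee_rot'],s['force'],s['width'])
b=arm.grab_frame('scene');cv2.imwrite('pics/c.png',cv2.resize(b[130:290,170:330],None,fx=3.5,fy=3.5,interpolation=cv2.INTER_CUBIC))
arm.grab_frame('top')
pp(['scene','top'],['gauge_foot','gauge_handle','pin_tip','test_pad','stand_seat','grade_base','grade_top'])
```

```text
7.9167 [0.6185 0.08   0.3047] [ 3.1414  0.0005 -2.8169] [-0.5209  0.3708 -2.2045] 0.02374632275319417
scene gauge_foot [([0.617, 0.0796, 0.1333], 0.73)]
scene gauge_handle [([0.6169, 0.0834, 0.2548], 0.72)]
scene pin_tip [([0.4246, 0.3887, -0.0001], 0.21)]
scene test_pad [([0.6238, 0.0768, 0.0415], 0.82)]
scene stand_seat [([0.4512, 0.1639, 0.0315], 0.89), ([0.6153, 0.0803, 0.1335], 0.71)]
scene grade_base [([0.4511, -0.1096, 0.0012], 0.88)]
scene grade_top [([0.4221, 0.389, -0.0], 0.64), ([0.4417, -0.1737, 0.051], 0.6)]
top gauge_foot []
top gauge_handle [([0.6175, 0.0801, 0.2557], 0.83), ([0.4533, 0.1631, 0.0264], 0.72)]
top pin_tip [([0.6213, 0.0089, 0.0467], 0.48)]
top test_pad [([0.6216, 0.0797, 0.0462], 0.75)]
top stand_seat [([0.4531, 0.1633, 0.0297], 0.66), ([0.4446, -0.1753, 0.0564], 0.56)]
top grade_base [([0.4557, -0.1101, -0.0022], 0.85)]
top grade_top [([0.4395, -0.1743, 0.0557], 0.41)]
```

View pics/c.png

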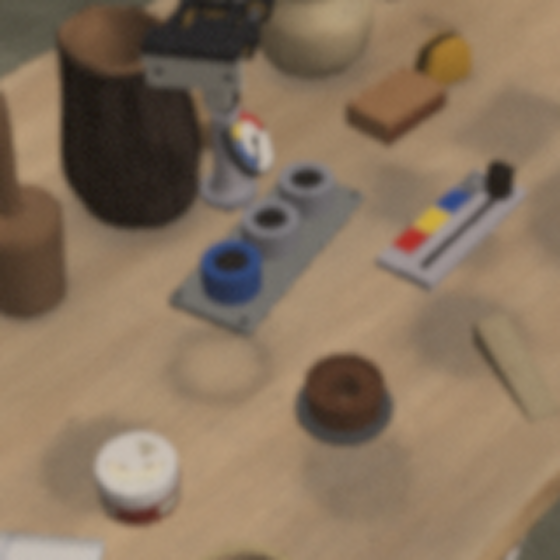

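The crop shows the gauge hanging upright over the tray, the blue collar at (232,272), the empty stand at (345,390), and the slider at (500,180) on grey. A dark jug stands behind the tray, so I check its clearance.

Run:
```python
from h import *
print('near base edge',px2w('top',[(275,136)],0))
for z in (.12,.15,.18,.2): print(z,'top px rim near/far/left/right',px2w('top',[(285,105),(288,68),(265,85),(306,85)],z)[:,:2].tolist())
# scene: rim top near edge (crop/3.5+offset), base bottom
o=np.array([170,130])
for z in (0,.12,.15,.18,.2): print(z,px2w('scene',[np.array([110,65])/3.5+o, np.array([140,225])/3.5+o],z)[:,:2].tolist())
```

```text
near base edge [[0.7278 0.0133 0.    ]]
0.12 top px rim near/far/left/right [[0.7837135639207882, -0.008846683845405531], [0.89996431903994, -0.019348787570155915], [0.8451524644631103, 0.04893019481412125], [0.8466919228994225, -0.07151292479392163]]
0.15 top px rim near/far/left/right [[0.7715597195074397, -0.00607601639227158], [0.8844963118323079, -0.016278718350636878], [0.8312470742805294, 0.05005371613536996], [0.8327426446933378, -0.06695572164047059]]
0.18 top px rim near/far/left/right [[0.7594058750940913, -0.003305348939137656], [0.8690283046246758, -0.01320864913111787], [0.8173416840979482, 0.05117723745661868], [0.8187933664872531, -0.06239851848701952]]
0.2 top px rim near/far/left/right [[0.7513033121518591, -0.0014582373037150542], [0.8587162998195877, -0.011161936318105165], [0.8080714239762274, 0.05192625167078449], [0.8094938476831968, -0.059360383051385524]]
0 [[0.9701825029219868, -0.2004168273338678], [0.7595584493816316, 0.03829049995117706]]
0.12 [[0.8506616083275129, -0.055465829195569194], [0.6692314265723642, 0.15015510083421757]]
0.15 [[0.8207813846788945, -0.0192280796609946], [0.6466496708700474, 0.17812125105497767]]
0.18 [[0.7909011610302761, 0.01700966987357999], [0.6240679151677307, 0.20608740127573755]]
0.2 [[0.770981011931197, 0.0411681695632965], [0.609013411366186, 0.2247315014229111]]
```

>>> move_arm(
  increments=[
    {"dx": -0.002,"dy": 0,"dz": 0.01,"twist": 0,"jaw": -1},
    {"dx": 0,"dy": 0,"dz": 0.02,"twist": 0,"jaw": -1},
    {"dx": 0,"dy": 0,"dz": 0.017,"twist": 0,"jaw": -1},
    {"dx": 0,"dy": 0,"dz": 0.01,"twist": 0,"jaw": -1},
    {"dx": 0,"dy": 0,"dz": 0,"twist": 0,"jaw": -1},
    {"dx": 0,"dy": 0,"dz": 0,"twist": 0,"jaw": -1},
    {"dx": 0,"dy": 0,"dz": 0,"twist": 0,"jaw": -1},
  ],
)

```text
t: 9.3
eef_pos: [0.6216, 0.0802, 0.248]
ee_rot: [-3.141, 0.001, -2.817]
force: [0.5, -0.2, -2.5]
width: 0.0244
gripper_force: 44.9
```

Run:
```python
from h import *
arm.grab_frame('scene')
f=[]
for i in range(8):
    arm.grab_frame('top');f.append(arm.get_state()['force'])
print(np.array(f)[:,2],arm.get_state()['eef_pos'],arm.get_state()['ee_rot'],arm.get_state()['t'])
pp(['scene','top'],['gauge_foot','gauge_handle','test_pad'])
```

```text
[-2.4696 -1.9619 -2.3746 -1.6333 -0.9601 -1.7908 -1.325  -2.2212] [0.621  0.0801 0.2474] [ 3.1416  0.0003 -2.8178] 9.75
scene gauge_foot [([0.6208, 0.0782, 0.0795], 0.81), ([0.6177, 0.0059, 0.0477], 0.44)]
scene gauge_handle [([0.6211, 0.0784, 0.0774], 0.73), ([0.6203, 0.0821, 0.1993], 0.61)]
scene test_pad [([0.6222, 0.0777, 0.0439], 0.89), ([0.6189, 0.0067, 0.0024], 0.3)]
top gauge_foot []
top gauge_handle [([0.6193, 0.0767, 0.202], 0.8)]
top test_pad [([0.6186, 0.0783, 0.046], 0.76)]
```

>>> move_arm(
  increments=[
    {"dx": 0,"dy": 0,"dz": 0.004,"twist": 0,"jaw": -1},
    {"dx": 0,"dy": 0,"dz": 0.004,"twist": 0,"jaw": -1},
    {"dx": 0,"dy": 0,"dz": 0.003,"twist": 0,"jaw": -1},
    {"dx": 0,"dy": 0,"dz": 0.003,"twist": 0,"jaw": -1},
    {"dx": 0,"dy": 0,"dz": 0.002,"twist": 0,"jaw": -1},
    {"dx": 0,"dy": 0,"dz": 0.002,"twist": 0,"jaw": -1},
    {"dx": 0,"dy": 0,"dz": 0.002,"twist": 0,"jaw": -1},
    {"dx": 0,"dy": 0,"dz": 0,"twist": 0,"jaw": -1},
    {"dx": 0,"dy": 0,"dz": 0,"twist": 0,"jaw": -1},
  ],
)

```text
t: 10.8
eef_pos: [0.6213, 0.0802, 0.2275]
ee_rot: [-3.141, 0.001, -2.818]
force: [-0.1, 0.8, 4.5]
width: 0.0236
gripper_force: 44.9
```

>>> move_arm(
  increments=[
    {"dx": 0,"dy": 0,"dz": 0.001,"twist": 0,"jaw": -1},
    {"dx": 0,"dy": 0,"dz": 0.001,"twist": 0,"jaw": -1},
    {"dx": 0,"dy": 0,"dz": 0,"twist": 0,"jaw": -1},
    {"dx": 0,"dy": 0,"dz": 0,"twist": 0,"jaw": -1},
  ],
)

```text
t: 11.13
eef_pos: [0.6212, 0.0802, 0.2254]
ee_rot: [-3.142, 0.001, -2.818]
force: [-0.5, 0.8, 3.6]
width: 0.0239
gripper_force: 44.9
```

>>> move_arm(
  increments=[
    {"dx": 0,"dy": 0,"dz": 0.001,"twist": 0,"jaw": -1},
    {"dx": 0,"dy": 0,"dz": 0,"twist": 0,"jaw": -1},
    {"dx": 0,"dy": 0,"dz": 0,"twist": 0,"jaw": -1},
  ],
)

```text
t: 11.38
eef_pos: [0.6212, 0.0802, 0.2243]
ee_rot: [-3.142, 0.0, -2.818]
force: [0.0, 1.1, 4.3]
width: 0.0238
gripper_force: 44.9
```

>>> move_arm(
  increments=[
    {"dx": 0,"dy": 0,"dz": 0.001,"twist": 0,"jaw": -1},
    {"dx": 0,"dy": 0,"dz": 0,"twist": 0,"jaw": -1},
    {"dx": 0,"dy": 0,"dz": 0,"twist": 0,"jaw": -1},
  ],
)

```text
t: 11.63
eef_pos: [0.6212, 0.0802, 0.2233]
ee_rot: [-3.142, 0.0, -2.818]
force: [0.1, 0.7, 4.8]
width: 0.0242
gripper_force: 44.9
```

>>> move_arm(
  increments=[
    {"dx": 0,"dy": 0,"dz": 0.001,"twist": 0,"jaw": -1},
    {"dx": 0,"dy": 0,"dz": 0,"twist": 0,"jaw": -1},
    {"dx": 0,"dy": 0,"dz": 0,"twist": 0,"jaw": -1},
  ],
)

```text
t: 11.88
eef_pos: [0.6212, 0.0802, 0.2224]
ee_rot: [-3.142, 0.001, -2.818]
force: [0.9, 0.8, 6.1]
width: 0.0235
gripper_force: 44.9
```

>>> move_arm(
  increments=[
    {"dx": 0,"dy": 0,"dz": 0.0005,"twist": 0,"jaw": -1},
    {"dx": 0,"dy": 0,"dz": 0,"twist": 0,"jaw": -1},
    {"dx": 0,"dy": 0,"dz": 0,"twist": 0,"jaw": -1},
  ],
)

```text
t: 12.13
eef_pos: [0.6212, 0.0802, 0.2219]
ee_rot: [-3.142, 0.001, -2.818]
force: [0.3, 0.5, 5.9]
width: 0.0236
gripper_force: 44.9
```

>>> move_arm(
  increments=[
    {"dx": 0,"dy": 0,"dz": 0.0005,"twist": 0,"jaw": -1},
    {"dx": 0,"dy": 0,"dz": 0,"twist": 0,"jaw": -1},
    {"dx": 0,"dy": 0,"dz": 0,"twist": 0,"jaw": -1},
  ],
)

```text
t: 12.38
eef_pos: [0.6212, 0.0802, 0.2214]
ee_rot: [-3.142, 0.001, -2.818]
force: [-0.3, 0.3, 6.6]
width: 0.0238
gripper_force: 44.9
```

>>> move_arm(
  increments=[
    {"dx": 0,"dy": 0,"dz": 0.0005,"twist": 0,"jaw": -1},
    {"dx": 0,"dy": 0,"dz": 0,"twist": 0,"jaw": -1},
    {"dx": 0,"dy": 0,"dz": 0,"twist": 0,"jaw": -1},
  ],
)

```text
t: 12.63
eef_pos: [0.6212, 0.0802, 0.221]
ee_rot: [-3.141, 0.001, -2.818]
force: [-0.4, 1.3, 5.6]
width: 0.0237
gripper_force: 44.9
```

>>> move_arm(
  increments=[
    {"dx": 0,"dy": 0,"dz": 0.0005,"twist": 0,"jaw": -1},
    {"dx": 0,"dy": 0,"dz": 0,"twist": 0,"jaw": -1},
    {"dx": 0,"dy": 0,"dz": 0,"twist": 0,"jaw": -1},
  ],
)

```text
t: 12.88
eef_pos: [0.6212, 0.0802, 0.2206]
ee_rot: [-3.141, 0.001, -2.818]
force: [0.4, 1.4, 6.6]
width: 0.0241
gripper_force: 44.9
```

>>> move_arm(
  increments=[
    {"dx": 0,"dy": 0,"dz": 0.0005,"twist": 0,"jaw": -1},
    {"dx": 0,"dy": 0,"dz": 0,"twist": 0,"jaw": -1},
    {"dx": 0,"dy": 0,"dz": 0,"twist": 0,"jaw": -1},
  ],
)

```text
t: 13.13
eef_pos: [0.6213, 0.0802, 0.2206]
ee_rot: [-3.141, 0.001, -2.818]
force: [-1.0, 0.9, 9.4]
width: 0.0235
gripper_force: 44.9
```

>>> move_arm(
  increments=[
    {"dx": 0,"dy": 0,"dz": 0.0003,"twist": 0,"jaw": -1},
    {"dx": 0,"dy": 0,"dz": 0,"twist": 0,"jaw": -1},
    {"dx": 0,"dy": 0,"dz": 0,"twist": 0,"jaw": -1},
  ],
)

```text
t: 13.38
eef_pos: [0.6213, 0.0802, 0.2206]
ee_rot: [-3.141, 0.001, -2.817]
force: [-0.6, 0.1, 11.7]
width: 0.0236
gripper_force: 44.9
```

>>> move_arm(
  increments=[
    {"dx": 0,"dy": 0,"dz": 0.0002,"twist": 0,"jaw": -1},
    {"dx": 0,"dy": 0,"dz": 0,"twist": 0,"jaw": -1},
    {"dx": 0,"dy": 0,"dz": 0,"twist": 0,"jaw": -1},
    {"dx": 0,"dy": 0,"dz": 0,"twist": 0,"jaw": -1},
    {"dx": 0,"dy": 0,"dz": 0,"twist": 0,"jaw": -1},
    {"dx": 0,"dy": 0,"dz": 0,"twist": 0,"jaw": -1},
  ],
)

```text
t: 13.88
eef_pos: [0.6213, 0.0802, 0.2206]
ee_rot: [-3.141, 0.001, -2.817]
force: [-2.1, 1.1, 12.5]
width: 0.0239
gripper_force: 44.9
```

Run:
```python
from h import *
f=[]
for i in range(14):
    arm.grab_frame('scene' if i%2 else 'top');f.append(arm.get_state()['force'][2])
print(np.array(f),np.mean(f),arm.get_state()['eef_pos'],arm.get_state()['t'])
pp(['scene','top'],['gauge_foot','test_pad'])
```

```text
[12.1679 13.1922 13.078  12.0241 12.389  12.6274 12.6154 12.4864 12.9112
 12.1382 14.3347 12.5827 13.3477 12.62  ] 12.751056918102737 [0.6213 0.0802 0.2206] 14.5833
scene gauge_foot [([0.6216, 0.0796, 0.0486], 0.63), ([0.6122, -0.2737, -0.0008], 0.27)]
scene test_pad [([0.6203, 0.0803, 0.0424], 0.83)]
top gauge_foot []
top test_pad [([0.6214, 0.0819, 0.0433], 0.79)]
```

The push was steady at about 15 N in total for over a second. Next I lift and go back to the stand.

>>> move_arm(
  increments=[
    {"dx": 0,"dy": 0,"dz": -0.005,"twist": 0,"jaw": -1},
    {"dx": 0,"dy": 0,"dz": -0.015,"twist": 0,"jaw": -1},
    {"dx": 0,"dy": 0,"dz": -0.03,"twist": 0,"jaw": -1},
    {"dx": 0,"dy": 0,"dz": -0.025,"twist": 0,"jaw": -1},
    {"dx": 0,"dy": 0,"dz": -0.009,"twist": 0,"jaw": -1},
    {"dx": 0.022,"dy": 0.022,"dz": 0,"twist": 0,"jaw": -1},
    {"dx": 0.028,"dy": 0.027,"dz": 0,"twist": 0,"jaw": -1},
    {"dx": 0.028,"dy": 0.027,"dz": 0,"twist": 0,"jaw": -1},
    {"dx": 0.028,"dy": 0.027,"dz": 0,"twist": 0,"jaw": -1},
    {"dx": 0.02,"dy": 0.02,"dz": 0,"twist": 0,"jaw": -1},
    {"dx": 0.008,"dy": 0.009,"dz": 0,"twist": 0,"jaw": -1},
    {"dx": 0,"dy": 0,"dz": 0,"twist": 0,"jaw": -1},
  ],
)

```text
t: 15.78
eef_pos: [0.4489, 0.1629, 0.3021]
ee_rot: [3.141, -0.002, -2.816]
force: [0.2, 1.1, -2.1]
width: 0.0233
gripper_force: 45.0
```

>>> move_arm(
  increments=[
    {"dx": 0,"dy": 0,"dz": 0,"twist": 0,"jaw": -1},
    {"dx": 0,"dy": 0,"dz": 0,"twist": 0,"jaw": -1},
    {"dx": 0,"dy": 0,"dz": 0,"twist": 0,"jaw": -1},
  ],
)

```text
t: 16.03
eef_pos: [0.4523, 0.1622, 0.3024]
ee_rot: [-3.141, -0.001, -2.819]
force: [1.0, -0.1, -1.8]
width: 0.0236
gripper_force: 45.0
```

Run:
```python
from h import *
s=arm.get_state();print(s['t'],s['eef_pos'],s['ee_rot'],s['force'],s['width'])
d=np.array([.452,.1626])-s['eef_pos'][:2];c,n=np.cos(s['ee_rot'][2]),np.sin(s['ee_rot'][2])
print('dx,dy',c*d[0]+n*d[1],n*d[0]-c*d[1])
a=arm.grab_frame('scene');arm.grab_frame('top')
pp(['scene','top'],['gauge_foot','gauge_handle','stand_seat'])
```

```text
16.0333 [0.4523 0.1622 0.3024] [-3.1411 -0.0015 -2.8186] [ 0.959  -0.0864 -1.8204] 0.023608532839671292
dx,dy 0.0001563008940743734 0.0004241140697909565
scene gauge_foot [([0.4539, 0.1644, 0.1321], 0.73), ([0.6169, 0.008, 0.002], 0.72)]
scene gauge_handle [([0.4497, 0.1614, 0.2527], 0.8)]
scene stand_seat [([0.4481, 0.1631, 0.0294], 0.57), ([0.6208, 0.0802, 0.0444], 0.16)]
top gauge_foot []
top gauge_handle [([0.4485, 0.1625, 0.2521], 0.54)]
top stand_seat [([0.4543, 0.1627, 0.029], 0.5)]
```

>>> move_arm(
  increments=[
    {"dx": 0,"dy": 0,"dz": 0.015,"twist": 0,"jaw": -1},
    {"dx": 0,"dy": 0,"dz": 0.025,"twist": 0,"jaw": -1},
    {"dx": 0,"dy": 0,"dz": 0.02,"twist": 0,"jaw": -1},
    {"dx": 0,"dy": 0,"dz": 0.015,"twist": 0,"jaw": -1},
    {"dx": 0,"dy": 0,"dz": 0.01,"twist": 0,"jaw": -1},
    {"dx": 0,"dy": 0,"dz": 0.007,"twist": 0,"jaw": -1},
    {"dx": 0,"dy": 0,"dz": 0.002,"twist": 0,"jaw": -1},
    {"dx": 0,"dy": 0,"dz": 0.002,"twist": 0,"jaw": -1},
    {"dx": 0,"dy": 0,"dz": 0,"twist": 0,"jaw": -1},
    {"dx": 0,"dy": 0,"dz": 0,"twist": 0,"jaw": -1},
  ],
)

```text
t: 17.27
eef_pos: [0.4523, 0.1629, 0.2079]
ee_rot: [3.141, 0.001, -2.818]
force: [-0.1, -0.0, -2.6]
width: 0.0235
gripper_force: 45.0
```

>>> move_arm(
  increments=[
    {"dx": 0,"dy": 0,"dz": 0.002,"twist": 0,"jaw": -1},
    {"dx": 0,"dy": 0,"dz": 0.001,"twist": 0,"jaw": -1},
    {"dx": 0,"dy": 0,"dz": 0,"twist": 0,"jaw": -1},
    {"dx": 0,"dy": 0,"dz": 0,"twist": 0,"jaw": -1},
  ],
)

```text
t: 17.6
eef_pos: [0.452, 0.1626, 0.2042]
ee_rot: [3.142, 0.0, -2.818]
force: [0.4, -0.2, -2.2]
width: 0.0241
gripper_force: 45.0
```

>>> move_arm(
  increments=[
    {"dx": 0,"dy": 0,"dz": 0.0005,"twist": 0,"jaw": -1},
    {"dx": 0,"dy": 0,"dz": 0.0005,"twist": 0,"jaw": -1},
    {"dx": 0,"dy": 0,"dz": 0,"twist": 0,"jaw": -1},
    {"dx": 0,"dy": 0,"dz": 0,"twist": 0,"jaw": -1},
  ],
)

```text
t: 17.93
eef_pos: [0.4522, 0.1627, 0.204]
ee_rot: [-3.142, 0.001, -2.817]
force: [-2.9, -0.4, 5.3]
width: 0.024
gripper_force: 45.0
```

>>> move_arm(
  increments=[
    {"dx": 0,"dy": 0,"dz": 0,"twist": 0,"jaw": 1},
    {"dx": 0,"dy": 0,"dz": 0,"twist": 0,"jaw": 1},
    {"dx": 0,"dy": 0,"dz": 0,"twist": 0,"jaw": 1},
    {"dx": 0,"dy": 0,"dz": 0,"twist": 0,"jaw": 1},
    {"dx": 0,"dy": 0,"dz": 0,"twist": 0,"jaw": 1},
    {"dx": 0,"dy": 0,"dz": 0,"twist": 0,"jaw": 1},
    {"dx": 0,"dy": 0,"dz": 0,"twist": 0,"jaw": 1},
  ],
)

```text
t: 18.52
eef_pos: [0.452, 0.1626, 0.2031]
ee_rot: [-3.142, -0.0, -2.818]
force: [0.6, -1.0, 0.3]
width: 0.0644
gripper_force: 0.0
```

>>> move_arm(
  increments=[
    {"dx": 0,"dy": 0,"dz": -0.01,"twist": 0,"jaw": 1},
    {"dx": 0,"dy": 0,"dz": -0.02,"twist": 0,"jaw": 1},
    {"dx": 0,"dy": 0,"dz": -0.03,"twist": 0,"jaw": 1},
    {"dx": 0,"dy": 0,"dz": -0.03,"twist": 0,"jaw": 1},
    {"dx": 0,"dy": 0,"dz": -0.03,"twist": 0,"jaw": 1},
    {"dx": -0.03,"dy": -0.025,"dz": -0.012,"twist": 0,"jaw": 1},
    {"dx": -0.03,"dy": -0.025,"dz": -0.012,"twist": 0,"jaw": 1},
    {"dx": 0,"dy": 0,"dz": 0,"twist": 0,"jaw": 1},
    {"dx": 0,"dy": 0,"dz": 0,"twist": 0,"jaw": 1},
    {"dx": 0,"dy": 0,"dz": 0,"twist": 0,"jaw": 1},
    {"dx": 0,"dy": 0,"dz": 0,"twist": 0,"jaw": 1},
  ],
)

```text
t: 19.43
eef_pos: [0.5241, 0.1343, 0.3471]
ee_rot: [3.142, -0.001, -2.818]
force: [-0.4, -0.3, -0.0]
width: 0.0874
gripper_force: 0.0
```

Run:
```python
from h import *
s=arm.get_state();print(s['t'],s['eef_pos'],s['ee_rot'],s['force'],s['width'])
ci=arm.camera_info('wrist');a=arm.grab_frame('wrist')
E=ci['extrinsics'];x=np.linalg.inv(E)@[.44,.155,.10,1];p=ci['K']@x[:3]/x[2];print(p)
u,v=int(p[0]),int(p[1]);u0,v0=max(u-60,0),max(v-55,0)
left=cv2.resize(a[v0:v0+110,u0:u0+120],(480,440),interpolation=cv2.INTER_CUBIC)
right=cv2.resize(a[:220,:256],(320,275))
out=np.zeros((440,800,3),np.uint8);out[:,:480]=left;out[:275,480:]=right
cv2.imwrite('pics/d.png',out);cv2.imwrite('pics/dfull.png',a);print(u0,v0)
pp(['wrist'],['gauge_handle','gauge_foot','grade_base','grade_top'])
```

```text
19.4333 [0.5241 0.1343 0.3471] [ 3.1416 -0.0007 -2.8176] [-0.4292 -0.3063 -0.0347] 0.0873525302975808
[294.2601 105.8314   1.    ]
234 50
wrist gauge_handle [([0.4547, 0.1639, 0.1515], 0.69)]
wrist gauge_foot [([0.4506, 0.163, 0.0291], 0.73)]
wrist grade_base [([0.4511, -0.1145, -0.0023], 0.86)]
wrist grade_top [([0.447, -0.1733, 0.058], 0.92)]
```

View pics/d.png

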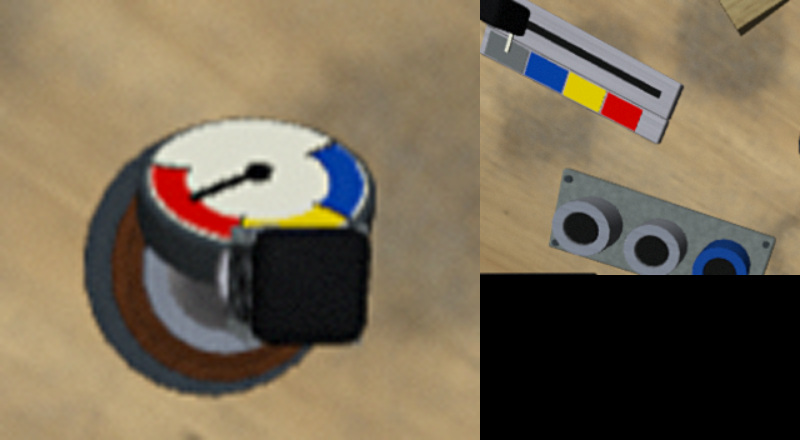

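The hand points to the middle of the red sector, at (192,197), and the gauge stands in its stand. The strip reads grey, blue, yellow, red, with the slider on grey. Now I measure the board's direction.

Run:
```python
from h import *
f=lambda *p:(np.array(p)-[480,0])*.8
p=[f(528,32),f(660,94),f(507,42),f(547,71),f(584,91),f(622,111)]
w=px2w('wrist',p,.0145);print(w)
d=w[1]-w[0];print('slot yaw',np.arctan2(-d[0],d[1]));d=w[5]-w[2];print('fields yaw',np.arctan2(-d[0],d[1]))
pp(['top','scene'],['grade_top','grade_base'])
s=arm.get_state();print(s['eef_pos'],s['ee_rot'],s['q'],s['t'])
```

```text
[[ 0.4498 -0.1654  0.0145]
 [ 0.4634 -0.0308  0.0145]
 [ 0.4655 -0.1834  0.0145]
 [ 0.4791 -0.1428  0.0145]
 [ 0.4858 -0.1046  0.0145]
 [ 0.4924 -0.0642  0.0145]]
slot yaw -0.10068263091996547
fields yaw -0.22162672098312186
top grade_top [([0.4428, -0.1715, 0.0578], 0.44)]
top grade_base [([0.4535, -0.112, -0.0025], 0.8), ([0.6199, -0.0699, 0.0488], 0.27)]
scene grade_top [([0.4439, -0.1766, 0.0526], 0.48)]
scene grade_base [([0.4546, -0.1084, 0.0019], 0.97)]
[0.5246 0.1345 0.3472] [ 3.1416  0.0001 -2.8174] [ 0.6129  0.106  -0.1948 -0.     -1.2699 -1.8596] 19.8833
```

>>> move_arm(
  increments=[
    {"dx": 0,"dy": 0,"dz": 0,"twist": 0.12,"jaw": 1},
    {"dx": 0,"dy": 0,"dz": 0,"twist": 0.12,"jaw": 1},
    {"dx": 0,"dy": 0,"dz": 0,"twist": 0.12,"jaw": 1},
    {"dx": 0,"dy": 0,"dz": 0,"twist": 0.12,"jaw": 1},
  ],
)

```text
t: 20.22
eef_pos: [0.5248, 0.1344, 0.3472]
ee_rot: [3.142, 0.0, 2.98]
force: [0.1, -0.4, -0.2]
width: 0.0873
gripper_force: 0.0
```

>>> move_arm(
  increments=[
    {"dx": 0.002,"dy": -0.032,"dz": 0,"twist": 0,"jaw": 1},
    {"dx": 0.002,"dy": -0.032,"dz": 0,"twist": 0,"jaw": 1},
    {"dx": 0.002,"dy": -0.032,"dz": 0,"twist": 0,"jaw": 1},
    {"dx": 0.002,"dy": -0.032,"dz": 0.02,"twist": 0,"jaw": 1},
    {"dx": 0.002,"dy": -0.032,"dz": 0.02,"twist": 0,"jaw": 1},
    {"dx": 0.002,"dy": -0.032,"dz": 0.02,"twist": 0,"jaw": 1},
    {"dx": 0.002,"dy": -0.032,"dz": 0.02,"twist": 0,"jaw": 1},
    {"dx": 0.002,"dy": -0.032,"dz": 0,"twist": 0,"jaw": 1},
    {"dx": 0.002,"dy": -0.032,"dz": 0,"twist": 0,"jaw": 1},
    {"dx": 0,"dy": -0.02,"dz": 0,"twist": 0,"jaw": 1},
    {"dx": 0,"dy": 0,"dz": 0,"twist": 0,"jaw": 1},
    {"dx": 0,"dy": 0,"dz": 0,"twist": 0,"jaw": 1},
  ],
)

```text
t: 21.22
eef_pos: [0.4588, -0.1681, 0.2671]
ee_rot: [-3.142, -0.0, 2.983]
force: [-0.3, 0.3, 0.3]
width: 0.0878
gripper_force: 0.0
```

Run:
```python
from h import *
arm.grab_frame('wrist');arm.grab_frame('wrist')
s=arm.get_state();print(s['t'],s['eef_pos'],s['ee_rot'],s['force'])
a=arm.grab_frame('wrist');cv2.imwrite('pics/e.png',a)
pp(['wrist'],['grade_base','grade_top'])
t=np.array([.4425,-.1735]);d=t-s['eef_pos'][:2];c,n=np.cos(s['ee_rot'][2]),np.sin(s['ee_rot'][2])
print('dx,dy',c*d[0]+n*d[1],n*d[0]-c*d[1])
```

```text
21.3167 [ 0.4592 -0.1669  0.2672] [3.1415 0.0001 2.9851] [-0.0306  0.028  -0.9333]
wrist grade_base [([0.4512, -0.1141, -0.0006], 0.88)]
wrist grade_top [([0.4451, -0.1783, 0.0561], 0.59)]
dx,dy 0.015428795204338564 -0.009146345796239002
```

View pics/e.png

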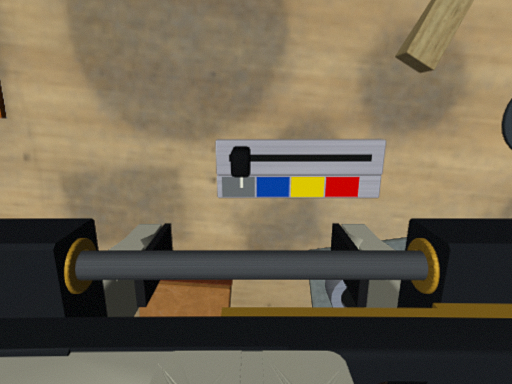

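The board is square to the picture. The slider's pointer is at (240,182) on grey (221–255), and red's middle is at (342,187).

Run:
```python
from h import *
s=arm.get_state();c,n=np.cos(s['ee_rot'][2]),np.sin(s['ee_rot'][2])
T=lambda w:(lambda d:np.c_[c*d[:,0]+n*d[:,1],n*d[:,0]-c*d[:,1]])(w[:,:2]-s['eef_pos'][:2])
print('pointer, grey,blue,yellow,red mids, tool xy\n',T(px2w('wrist',[(240.5,182),(238,187),(273,187),(307.5,187),(342.5,187)],.0145)))
a=cv2.imread('pics/e.png');g=a[135:200,200:400].max(2)<45
nn,l,st,ce=cv2.connectedComponentsWithStats(g.astype(np.uint8))
for i in range(1,nn):
    if st[i,4]>40: print(st[i]+[200,135,0,0,0])
print('top corners/centre',T(px2w('wrist',[(232,147),(249,147),(240.5,153)],.0545)))
```

```text
pointer, grey,blue,yellow,red mids, tool xy
 [[-0.0112 -0.012 ]
 [-0.0172 -0.015 ]
 [-0.0172  0.0254]
 [-0.0171  0.0652]
 [-0.0171  0.1054]]
[ 230  147  142   30 1280]
top corners/centre [[ 0.0338 -0.0187]
 [ 0.0339 -0.0019]
 [ 0.0279 -0.0104]]
```

>>> move_arm(
  increments=[
    {"dx": 0.009,"dy": -0.006,"dz": 0,"twist": 0,"jaw": 1},
    {"dx": 0.009,"dy": -0.005,"dz": 0.03,"twist": 0,"jaw": 1},
    {"dx": 0,"dy": 0,"dz": 0.04,"twist": 0,"jaw": 1},
    {"dx": 0,"dy": 0,"dz": 0.04,"twist": 0,"jaw": 1},
    {"dx": 0,"dy": 0,"dz": 0.03,"twist": 0,"jaw": 0},
    {"dx": 0,"dy": 0,"dz": 0.02,"twist": 0,"jaw": -0.2},
    {"dx": 0,"dy": 0,"dz": 0.012,"twist": 0,"jaw": -0.2},
    {"dx": 0,"dy": 0,"dz": 0,"twist": 0,"jaw": -0.2},
    {"dx": 0,"dy": 0,"dz": 0,"twist": 0,"jaw": -0.2},
    {"dx": 0,"dy": 0,"dz": 0,"twist": 0,"jaw": -0.2},
  ],
  force=8,
)

```text
t: 22.3
eef_pos: [0.4401, -0.175, 0.0961]
ee_rot: [3.142, 0.001, 2.986]
force: [-0.6, -0.6, 0.5]
width: 0.0534
gripper_force: 0.0
```

>>> move_arm(
  increments=[
    {"dx": 0,"dy": 0,"dz": 0,"twist": 0,"jaw": -1},
    {"dx": 0,"dy": 0,"dz": 0,"twist": 0,"jaw": -1},
    {"dx": 0,"dy": 0,"dz": 0,"twist": 0,"jaw": -1},
    {"dx": 0,"dy": 0,"dz": 0,"twist": 0,"jaw": -1},
    {"dx": 0,"dy": 0,"dz": 0,"twist": 0,"jaw": -1},
    {"dx": 0,"dy": 0,"dz": 0,"twist": 0,"jaw": -1},
    {"dx": 0,"dy": 0,"dz": 0,"twist": 0,"jaw": -1},
    {"dx": 0,"dy": 0,"dz": 0,"twist": 0,"jaw": -1},
  ],
  force=8,
)

```text
t: 22.97
eef_pos: [0.4398, -0.1752, 0.0955]
ee_rot: [-3.142, 0.0, 2.986]
force: [-1.6, 0.5, 5.6]
width: 0.02
gripper_force: 8.0
```

>>> move_arm(
  increments=[
    {"dx": 0,"dy": 0.007,"dz": 0,"twist": 0,"jaw": -1},
    {"dx": 0,"dy": 0.014,"dz": 0,"twist": 0,"jaw": -1},
    {"dx": 0,"dy": 0.018,"dz": 0,"twist": 0,"jaw": -1},
    {"dx": 0,"dy": 0.018,"dz": 0,"twist": 0,"jaw": -1},
    {"dx": 0,"dy": 0.018,"dz": 0,"twist": 0,"jaw": -1},
    {"dx": 0,"dy": 0.018,"dz": 0,"twist": 0,"jaw": -1},
    {"dx": 0,"dy": 0.014,"dz": 0,"twist": 0,"jaw": -1},
    {"dx": 0,"dy": 0.01,"dz": 0,"twist": 0,"jaw": -1},
    {"dx": 0,"dy": 0,"dz": 0,"twist": 0,"jaw": -1},
    {"dx": 0,"dy": 0,"dz": 0,"twist": 0,"jaw": -1},
    {"dx": 0,"dy": 0,"dz": 0,"twist": 0,"jaw": -1},
  ],
)

```text
t: 23.88
eef_pos: [0.4581, -0.0591, 0.0955]
ee_rot: [3.141, 0.001, 2.986]
force: [-1.2, 1.5, 7.3]
width: 0.0197
gripper_force: 8.0
```

>>> move_arm(
  increments=[
    {"dx": 0,"dy": 0,"dz": 0,"twist": 0,"jaw": 0},
    {"dx": 0,"dy": 0,"dz": 0,"twist": 0,"jaw": 0},
    {"dx": 0,"dy": 0,"dz": 0,"twist": 0,"jaw": 0},
    {"dx": 0,"dy": 0,"dz": 0,"twist": 0,"jaw": 0},
    {"dx": 0,"dy": 0,"dz": 0,"twist": 0,"jaw": 0},
    {"dx": 0,"dy": 0,"dz": -0.02,"twist": 0,"jaw": 0},
    {"dx": 0,"dy": 0,"dz": -0.035,"twist": 0,"jaw": 0},
    {"dx": 0,"dy": 0,"dz": -0.035,"twist": 0,"jaw": 0},
    {"dx": -0.02,"dy": -0.02,"dz": -0.03,"twist": 0,"jaw": 0},
    {"dx": -0.02,"dy": -0.02,"dz": -0.03,"twist": 0,"jaw": 0},
    {"dx": -0.015,"dy": -0.02,"dz": -0.02,"twist": 0,"jaw": 0},
    {"dx": 0,"dy": 0,"dz": 0,"twist": 0,"jaw": 0},
  ],
)

```text
t: 24.88
eef_pos: [0.5064, -0.1301, 0.2698]
ee_rot: [-3.142, 0.008, 2.985]
force: [0.7, -0.7, 1.2]
width: 0.0435
gripper_force: 0.0
```

Run:
```python
from h import *
arm.grab_frame('wrist');arm.grab_frame('wrist');arm.grab_frame('wrist')
s=arm.get_state();print(s['t'],s['eef_pos'],s['ee_rot'],s['force'],s['qd'])
a=arm.grab_frame('wrist');cv2.imwrite('pics/f.png',a)
arm.grab_frame('scene');pp(['wrist','scene'],['grade_base','grade_top','gauge_foot','stand_seat'])
```

```text
25.0333 [ 0.5022 -0.1276  0.2645] [ 3.1412 -0.0011  2.9839] [-1.0583  0.0414  0.0741] [ 0.0199  0.0029 -0.026  -0.0039 -0.0011  0.0002]
wrist grade_base [([0.4539, -0.1143, -0.0023], 0.69)]
wrist grade_top [([0.4643, -0.0594, 0.059], 0.97), ([0.455, -0.1153, -0.0015], 0.26)]
wrist gauge_foot []
wrist stand_seat []
scene grade_base [([0.4483, 0.1641, 0.0318], 0.69), ([0.455, -0.1092, 0.0006], 0.62), ([0.5606, 0.3302, -0.0003], 0.43)]
scene grade_top [([0.6088, -0.2749, -0.0021], 0.57), ([0.4608, -0.0583, 0.0527], 0.55)]
scene gauge_foot [([0.449, 0.1596, 0.0335], 0.87)]
scene stand_seat [([0.4522, 0.1611, 0.0288], 0.73)]
```

View pics/f.png

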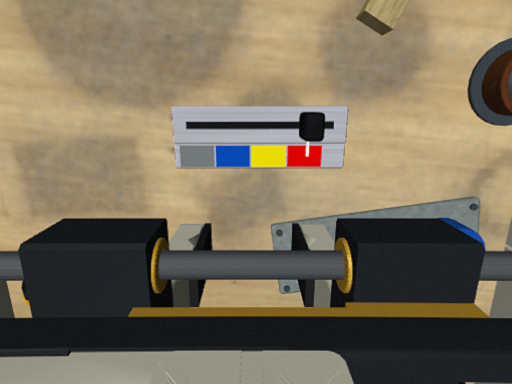

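The pointer at (307,150) is in the middle of red (288–322), the gripper is clear, and the gauge still stands in its stand.

```bash
python3 -c "
from h import *
print(arm.job_done())"
```

```text
the job is handed in; nothing more can be done
None
```

The job is handed in, result not shown: the gauge was pressed on the blue collar at about 15 N for over a second, it is back in its stand, the hand reads red, and the slider is at the middle of the red field.

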